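# Line up three tins with the ruler and close the ratchet jig on them

## Task

Hold the ruler and push the three square tins with its long front edge until all stand square and flush against the jig's fence (never push them with the gripper itself), then lay the ruler flat on the counter. Next flip the ratchet's direction lever fully over towards the row, and swing the crank handle well back, away from the row, to check that it free-wheels and the jaw stays put. Then wind the handle towards the row until the jaw has closed every gap and the tins stand snug against the end stop, without crushing them; leave the other things where they are.

Things in the scene. Friction and masses are not known exactly. Their poses are not given: they have to be found in the camera images.
- jig: Banding jig fixed to the counter. Origin: at counter height in the inner corner of fence face (plane x = 0) and end stop face (plane y = 0); z up. The row stands on the counter at negative x, along +y from the stop. Flush and snug, the tins' centres are at x = -30 mm, y = 30, 90, 150 mm. The moving jaw closes towards the stop (-y); the ratchet stands beyond it.
- fence_mid (a point): A point on the fence's face, above y = 100 mm of the jig, at its top edge. The fence is an aluminium bar 45 mm high, 15 mm thick (jig x 0 to 15 mm), jig y -15 to 235 mm.
- stop_mid (a point): Point on the end stop's face, at its top edge, at jig x = -30 mm. The stop is an aluminium wall 50 mm high, 15 mm thick (jig y -15 to 0), jig x -55 to 15 mm.
- head_axis (a point): Top centre of the ratchet head, a round steel drum 100 mm across, top 64 mm above the counter, on a 110 mm square foot 12 mm high. Its vertical axis, about which handle and lever turn, is at jig x = -10, y = 300 mm. A rack and pinion below it move the jaw.
- tin_a: Square tin with a paper band, 60 x 60 x 75 mm high, 0.3 kg (varies), the one nearest the end stop. Origin: centre of its underside, sides along its x and y. At the start the tins stand apart, 12 to 40 mm off the fence and slightly turned.
- tin_b: The middle tin, same as tin_a.
- tin_c: The tin nearest the jaw, same as tin_a.
- ruler: Wide flat steel ruler with a wooden grip rib on top. Blade 80 mm (x) by 200 mm (y), 6 mm thick; rib 12 mm thick (x) by 100 mm long (y), standing from the blade up to 40 mm above the counter. Origin: under the middle of the rib, on the underside. The long front (pushing) edge is at x = +55 mm, the back edge at x = -25 mm, the ends at y = +-100 mm. 0.16 kg (varies). Grip it across the rib.
- lever (a joint): Direction lever's angle about head_axis, relative to the crank handle, counter-clockwise from above positive. -0.5 (start -0.5 to -0.42): leaning away from the row, drives the jaw open. +0.5 (end of travel): leaning towards the row, drives it closed. 0: in line with the handle. Stays where left; 1 to 3 N at its tab move it, the handle staying still meanwhile.
- lever_tab (a point): Middle of the upright thumb tab of the lever, 55 mm from the head's axis, on the handle's side. Tab 14 mm radially, 12 mm across, from 66 to 100 mm above the counter; this point is at 85 mm.
- handle (a joint): Crank handle's angle about head_axis, counter-clockwise from above positive, stops at -0.8 and 0.8. At 0 it points along the jig's -x; positive is towards the row (jig -y). Starts at 0.3 to 0.55, stays where left. Set to close: towards negative it free-wheels; towards positive it drives the jaw 36 mm per rad, after up to 0.26 rad (one tooth) of lost motion. Set to open it blocks towards negative.
- grip_mid (a point): Middle of the upright black grip at the handle's end, 150 mm from head_axis. Round, 24 to 28 mm across, turns freely on its pin, from 68 to 118 mm above the counter (this point 96 mm). The handle's arm, 22 mm wide, has its top at 64 mm. At the grip: free-wheel about 2 N, driving 3 to 5 N, rising steeply when the row is tight.
- jaw (a joint): Jaw travel in m, growing as it closes: 0 at the start, with its face 220 mm from the end stop; 0.040 when the three tins stand snug.
- jaw_face (a point): Middle of the jaw's face, 26 mm above the counter; jaw 44 mm wide, 50 mm high, 16 mm thick.
- jar_a: Bystander: closed glass jar, 68 mm across, 100 mm high, behind the fence. Origin: centre of its underside.
- jar_b: Bystander: second such jar, at the far left.
- oil_bottle: Bystander: oil bottle, 64 mm across, 200 mm high, left of the ratchet. Origin: centre of its underside.
- can: Bystander: food can, 74 mm across, 105 mm high, right of the jig. Origin: centre of its underside.
- dish: Bystander: white tasting dish, 90 mm across, 30 mm high, behind the fence. Origin: centre of its underside.
- spoon: Bystander: wooden spoon, 190 mm long, lying near the robot.
Not all that is in view belongs to the job. Leave any yellow look-alike of the tin_b alone. Leave any pink look-alike of the tin_a alone.

How it is judged:
On the way, in this order (a step that is already met when the one before it is completed fails the run):
1. all three tins stand square and flush against the fence (within 4.5 mm) (x of each of tin_a, tin_b, tin_c in the frame of jig above -0.0345 m and angle between the x axis of each of tin_a, tin_b, tin_c and the x axis of jig, either way round below 0.08 rad), for 0.2 s.
2. the direction lever is flipped over towards the row (value of joint lever above 0.35 rad), for 0.2 s.
3. the handle is swung back past -0.45 rad, free-wheeling: lever still set to close, jaw moved less than 4 mm (value of joint handle below -0.45 rad and value of joint lever above 0.3 rad and value of joint jaw below 0.004 m), for 0.1 s.
At the end, for the whole second after the job is handed in: The three tins stand upright and at rest, flush with the fence (within 4.5 mm, square within 0.08 rad) and snug: all gaps between end stop, tins and jaw together under 5 mm; the lever is still set to close; the ruler lies flat and still on the counter (all of step 1 and y of jaw_face in the frame of jig below 0.185 m and y of tin_c in the frame of jig below 0.155 m and value of joint lever above 0.35 rad and angle between each of tin_a, tin_b, tin_c, ruler's own z axis and vertical below 0.06 rad and linear speed of each of tin_a, tin_b, tin_c, ruler below 0.01 m/s and height (world z) of ruler below 0.006 m); the robot touches nothing.
It fails at once if the gripper or arm pushes a tin itself (contact force between any of the fingers, the arm and tin_a above 2 N or contact force between any of the fingers, the arm and tin_b above 2 N or contact force between any of the fingers, the arm and tin_c above 2 N).
It fails at once if the tins are crushed: over 80 N between two tins (contact force between tin_a and tin_b above 80 N or contact force between tin_b and tin_c above 80 N).
It fails at once if a tin is tipped over (angle between any of tin_a, tin_b, tin_c's own z axis and vertical above 0.4 rad).
It fails at once if a bystander is moved more than 30 mm (distance of any of jar_a, jar_b, oil_bottle, can, dish, spoon from where it was at the start of the episode above 0.03 m).
It also fails if it takes over 61 s, if anything falls off the work surface, if the arm or the gripper's body presses on something with over 40 N, if the wrist force passes 120 N, or if a joint passes its speed limit or range.

## Robot

A 6-joint arm with a two-finger parallel gripper is mounted at the origin on the work surface. World frame = base frame: x ahead of the robot, y to its left, z up, the work surface at z = 0. Lengths are in m, angles in rad, forces in N, time in s.
With the tool pointing down it reaches from about 0.425 to 0.95 m from the base axis. Payload 14.7 kg.
Tool frame: the origin (TCP) lies midway between the tips of the shut fingers; the grasp point (between the pads) lies 19 mm behind it (ctrl.pinch_z is the distance from the TCP to the grasp point, in m); z points along the fingers, y is the line along which they close (so a half turn about z gives the same grasp; the last joint's range is limited). The gripper opens to 85 mm and grips with 20 to 120 N. Pads are 22 mm wide; open, the fingers measure 114 mm over their backs; the gripper's body (76 mm by 85 mm) begins 54 mm behind the grasp point. The pads swing forward as they close: fully open they stand 13 mm farther back than shut.
Start: joints at [-1.155, 0.48, 1.596, -0, 1.065, -0.047], TCP at [0.29, -0.582, 0.231] pointing down, gripper open.
Joint ranges: [-2.75, 2.75], [-0.82, 2.05], [0.23, 2.67], [-1.56, 4.7], [0.09, 2.69], [-2.92, 2.92]. Speed limits (rad/s): [1.89, 1.89, 2.39, 3.01, 3.01, 3.01].

## Interface

Orientations are given as a unit quaternion [w, x, y, z].
In Python, from workcell import ctrl, kin, imaging gives the robot as it stands. The module is installed in compiled form; this text tells all that it offers. Calls block until the motion is done:
- ctrl.reach(position, orientation): joint-space move of the TCP to a pose.
- ctrl.move_l(position, vel=0.15, orientation=None, stop_force=None): straight line of the TCP; orientation=None keeps the orientation; vel is the mean speed in m/s. With stop_force (N) it stops when the force on the tool has changed by that much, and returns True; else False.
- ctrl.move_joints(angles): joint-space move.
- ctrl.grip(opening, f_grip=None): finger opening in m; f_grip is the grip in N (None keeps the last); returns when the fingers have stopped.
- ctrl.wait(seconds).
- kin.ik(position, orientation): joint angles nearest the present ones, or None.
- ctrl.get_state(): the state.
- imaging.snapshot(name): name is "scene" or "top" or "wrist"; returns the picture (384x512x3 uint8, blue, green, red); there is no depth.
- imaging.calibration(name): a dict with "fx", "fy", "cx", "cy" (pixels), "eye" and "attitude" of the camera in the world. Camera axes: x right, y down, z forward; pixel columns grow to the right and rows downward; lengths in m; the calibration is good to about 2 mm. A picture is of the moment at which its call begins: read the wrist's pose just before it. calibration takes no time and is no camera call; for the wrist camera it gives the pose at the moment of the call.
A pose or a line that the arm cannot do raises ctrl.PlanningError and nothing moves.
- ctrl.close_job(): hands the job in; it is judged then, once.
The state is a dict: "clock": time; "joints": joint angles; "dq": joint speeds; "joint_efforts": joint torques, N m; "ee_pos": TCP position; "orientation": TCP orientation; "force": force on the tool from outside, world axes, zero at the start; "wrist_torque": the same for the moment, N m; "opening": finger opening in m; "grip_force": force on a finger pad.
Only numpy, scipy, OpenCV 4.12 (cv2) and the standard library are available. Lean on these libraries where they do the work, as an engineer would, in place of code of your own. Each camera call takes 0.05 s, during which the arm holds its last target. There are 200 camera calls.

## Working session

There is one attempt and no reset: what is moved stays moved. The work goes in short steps, each a Python script; the robot and the scene stay as the last script left them, time stands still between calls to the robot, and variables do not carry over. Pictures are saved under pics/ and viewed, at most 10 in all, crops included, and the job is handed in when it is done.

```bash
mkdir -p pics
python3 - <<'E'
from workcell import ctrl,kin,imaging
import cv2
for n in("scene","top"):
    cv2.imwrite(f"pics/{n}0.png",imaging.snapshot(n)); c=imaging.calibration(n); print(n,c)
print(imaging.calibration("wrist")); print(ctrl.get_state(), ctrl.pinch_z)
E
```

```text
scene {'fx': 421.30806220440553, 'fy': 421.30806220440553, 'cx': 256.1133981917139, 'cy': 189.29778535918896, 'eye': array([1.01126532, 0.84120464, 1.07461708]), 'attitude': array([-0.08515979,  0.21202554,  0.90455453, -0.359964  ])}
top {'fx': 474.067852484677, 'fy': 474.067852484677, 'cx': 253.17801784632502, 'cy': 184.96375579652334, 'eye': array([0.53095985, 0.0309572 , 1.33004732]), 'attitude': array([ 0.01569053, -0.70365958,  0.71004854, -0.02116779])}
{'fx': 322.4824564284477, 'fy': 322.4824564284477, 'cx': 256.1985619779405, 'cy': 189.36391506749513, 'eye': array([ 0.364356  , -0.54429439,  0.37241156]), 'attitude': array([ 0.13867059,  0.83918301, -0.518707  , -0.08651814])}
{'clock': 0.1, 'joints': array([-1.15456795e+00,  4.80786280e-01,  1.59680445e+00,  2.88442713e-05,
        1.06510150e+00, -4.66196515e-02]), 'dq': array([-0.00184207, -0.00101622, -0.00112263,  0.00046305, -0.00207673,
        0.00213116]), 'joint_efforts': array([ 1.88764978e-03, -9.52255869e+01, -4.31036317e+01, -1.79924714e-04,
        5.22757167e-03,  1.89037343e-05]), 'ee_pos': array([ 0.29009097, -0.58126576,  0.23072783]), 'orientation': array([-5.42742489e-04,  9.73342222e-01,  2.29356963e-01, -8.86271605e-05]), 'force': array([-0.63118841,  0.47651798,  0.16450948]), 'wrist_torque': array([ 0.00772613,  0.0155206 , -0.04376762]), 'grip_force': 0.0, 'opening': 0.0855731987226189} 0.0187
```

View pics/scene0.png

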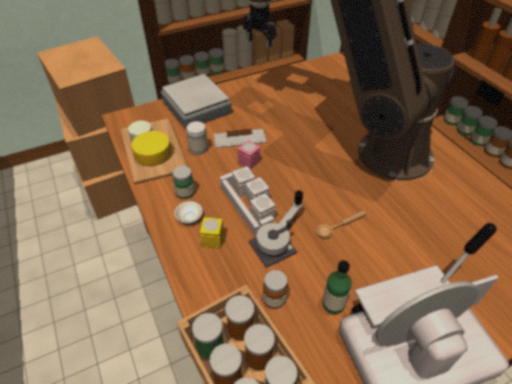

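View pics/top0.png

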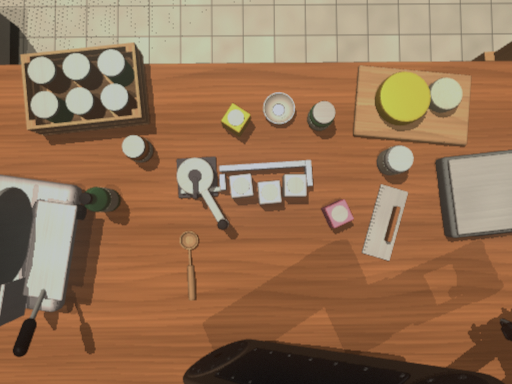

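```bash
cat > h.py <<'E'
from workcell import ctrl,kin,imaging
import cv2, numpy as np
from scipy.spatial.transform import Rotation as R
def rq(q): q=np.asarray(q); return R.from_quat([q[1],q[2],q[3],q[0]])
def qr(r): x,y,z,w=r.as_quat(); return np.array([w,x,y,z])
def down(yaw):  # tool z down; tool y (closing line) = (sin yaw, -cos yaw)
    return qr(R.from_euler('z',yaw)*R.from_euler('x',np.pi))
def ray(c,px):
    d=np.array([(px[0]-c['cx'])/c['fx'],(px[1]-c['cy'])/c['fy'],1.]); return rq(c['attitude']).apply(d)
def onz(c,px,z):
    d=ray(c,px); e=np.asarray(c['eye']); return e+d*(z-e[2])/d[2]
def tri(obs): # [(c,px),..] least squares ray crossing -> point, residual
    A=np.zeros((3,3));b=np.zeros(3);L=[]
    for c,p in obs:
        d=ray(c,p);d/=np.linalg.norm(d);P=np.eye(3)-np.outer(d,d);A+=P;b+=P@c['eye'];L.append((P,c['eye']))
    x=np.linalg.solve(A,b); return x,max(np.linalg.norm(P@(x-e)) for P,e in L)
def proj(c,p):
    q=rq(c['attitude']).inv().apply(np.asarray(p)-c['eye']); return c['cx']+c['fx']*q[0]/q[2], c['cy']+c['fy']*q[1]/q[2]
E
python3 - <<'E'
from h import *
c=imaging.calibration("wrist");s=ctrl.get_state();T=rq(s['orientation'])
print("cam in tool",T.inv().apply(c['eye']-s['ee_pos']),"\naxes",(T.inv()*rq(c['attitude'])).as_matrix().round(3))
t=imaging.calibration("top")
for n,p,z in[("fenceR",(312,163),.045),("fenceL",(221,168),.045),("head",(195,176),.064),("grip",(222,224),.118),("tinA",(295,185),.075),("tinB",(270,192),.075),("tinC",(241,185),.075),("rib",(392,225),.04),("pink",(340,212),.075),("spoon",(190,265),0)]: print(n,onz(t,p,z).round(3))
im=cv2.imread("pics/top0.png")[140:270,160:420]; cv2.imwrite("pics/topcrop.png",cv2.resize(im,None,fx=3,fy=3,interpolation=cv2.INTER_CUBIC))
off=T.inv().apply(c['eye']-s['ee_pos']); ax=(T.inv()*rq(c['attitude'])).apply([0,0,1])
for tgt in [(.56,.03,.06),(.44,-.35,.02),(.53,.15,.07)]:
  for yaw in np.arange(-3,3.2,.25):
    Q=rq(down(yaw)); 
    for D in (.42,.34):
      p=np.array(tgt)-Q.apply(off+ax*D)
      j=kin.ik(p,down(yaw))
      if j is not None: print(tgt,round(yaw,2),D,p.round(3),np.round(j[5],2))
E
```

```text
cam in tool [ 8.29696778e-02 -7.88129310e-05 -1.41677395e-01] 
axes [[ 0.    -0.947 -0.323]
 [ 1.     0.001 -0.   ]
 [ 0.    -0.323  0.947]]
fenceR [ 0.656 -0.14   0.045]
fenceL [0.645 0.108 0.045]
head [0.622 0.176 0.064]
grip [0.495 0.102 0.118]
tinA [ 0.595 -0.09   0.075]
tinB [ 0.577 -0.023  0.075]
tinC [0.597 0.053 0.075]
rib [ 0.486 -0.356  0.04 ]
pink [ 0.523 -0.208  0.075]
spoon [0.379 0.198 0.   ]
(0.56, 0.03, 0.06) -3.0 0.42 [0.508 0.023 0.316] -1.73
(0.56, 0.03, 0.06) -3.0 0.34 [0.534 0.026 0.24 ] -1.72
(0.56, 0.03, 0.06) -2.75 0.42 [0.511 0.01  0.316] -2.0
(0.56, 0.03, 0.06) -2.75 0.34 [0.535 0.02  0.24 ] -1.98
(0.56, 0.03, 0.06) -2.5 0.42 [ 0.518 -0.001  0.316] -2.27
(0.56, 0.03, 0.06) -2.5 0.34 [0.539 0.014 0.24 ] -2.24
(0.56, 0.03, 0.06) -2.25 0.42 [ 0.527 -0.011  0.316] -2.54
(0.56, 0.03, 0.06) -2.25 0.34 [0.543 0.009 0.24 ] -2.5
(0.56, 0.03, 0.06) -2.0 0.42 [ 0.538 -0.018  0.316] -2.8
(0.56, 0.03, 0.06) -2.0 0.34 [0.549 0.006 0.24 ] -2.76
(0.56, 0.03, 0.06) -1.25 0.42 [ 0.576 -0.02   0.316] 2.73
(0.56, 0.03, 0.06) -1.25 0.34 [0.568 0.005 0.24 ] 2.78
(0.56, 0.03, 0.06
[... 6302 characters left out ...]
53, 0.15, 0.07) 1.5 0.34 [0.532 0.177 0.25 ] 0.34
(0.53, 0.15, 0.07) 1.75 0.42 [0.521 0.202 0.326] 0.14
(0.53, 0.15, 0.07) 1.75 0.34 [0.525 0.176 0.25 ] 0.09
(0.53, 0.15, 0.07) 2.0 0.42 [0.508 0.198 0.326] -0.11
(0.53, 0.15, 0.07) 2.0 0.34 [0.519 0.174 0.25 ] -0.16
(0.53, 0.15, 0.07) 2.25 0.42 [0.497 0.191 0.326] -0.37
(0.53, 0.15, 0.07) 2.25 0.34 [0.513 0.171 0.25 ] -0.41
(0.53, 0.15, 0.07) 2.5 0.42 [0.488 0.182 0.326] -0.63
(0.53, 0.15, 0.07) 2.5 0.34 [0.509 0.166 0.25 ] -0.67
(0.53, 0.15, 0.07) 2.75 0.42 [0.482 0.17  0.326] -0.9
(0.53, 0.15, 0.07) 2.75 0.34 [0.505 0.16  0.25 ] -0.93
(0.53, 0.15, 0.07) 3.0 0.42 [0.478 0.158 0.326] -1.17
(0.53, 0.15, 0.07) 3.0 0.34 [0.504 0.154 0.25 ] -1.19
```

View pics/topcrop.png

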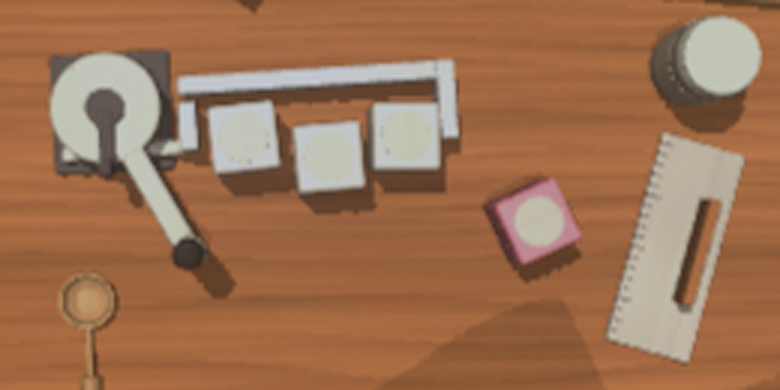

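```bash
cat >> h.py <<'E'
OFF=np.array([.08297,0,-.14168]);AX=np.array([-.323,0,.947])
def look(tgt,yaw,D): # TCP pose putting the wrist camera axis on tgt
    return np.array(tgt)-rq(down(yaw)).apply(OFF+AX*D), down(yaw)
def snap(name):
    import pickle; c=imaging.calibration("wrist"); im=imaging.snapshot("wrist")
    cv2.imwrite(f"pics/{name}.png",im); cv2.imwrite(f"pics/{name}_v.png",cv2.resize(im,(800,600),interpolation=cv2.INTER_CUBIC)); pickle.dump(c,open(f"{name}.pkl","wb"))
E
python3 - <<'E'
from h import *
for n,t,y,D in [("j1",(.57,.04,.06),1.6,.42),("j2",(.59,.03,.06),2.9,.40),("r1",(.49,-.36,.02),2.6,.36),]:
    ctrl.reach(*look(t,y,D)); snap(n); print(ctrl.get_state()['clock'],ctrl.get_state()['ee_pos'])
E
```

```text
2.75 [0.56860464 0.09193904 0.31594844]
4.1 [0.54522996 0.04109422 0.29717527]
5.6333 [ 0.46217375 -0.34197359  0.21953137]
```

View pics/j1_v.png

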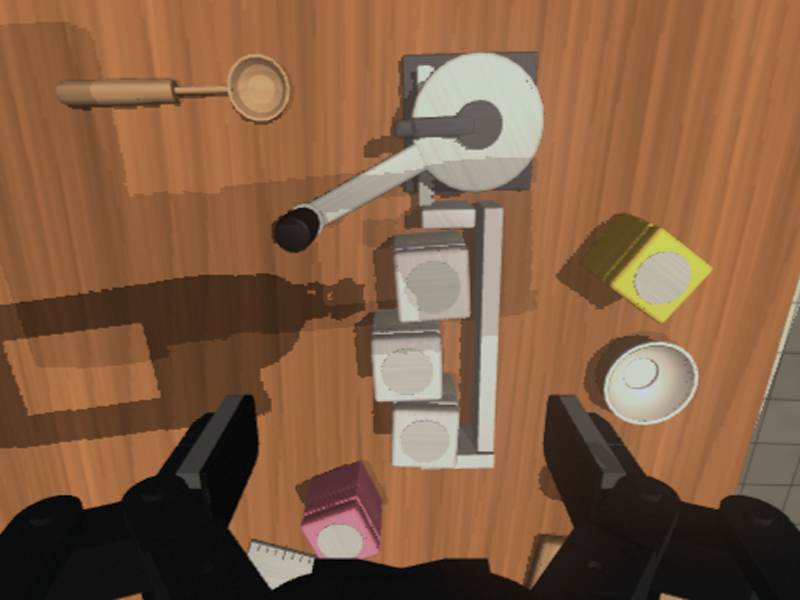

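View pics/j2_v.png

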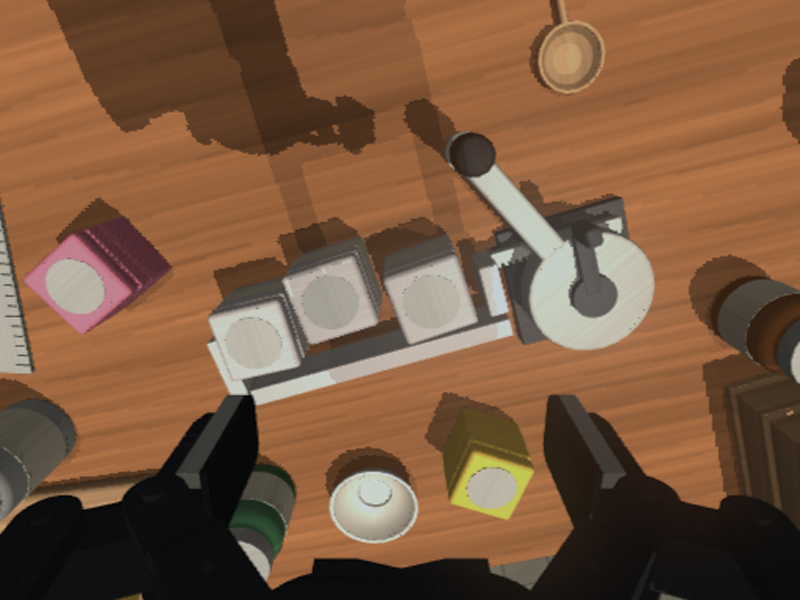

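View pics/r1_v.png

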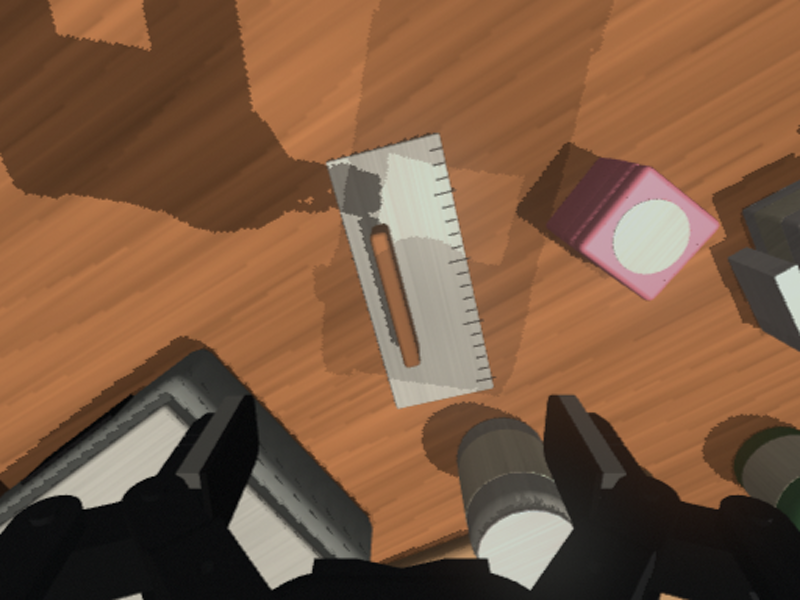

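Run:
```python
from h import *; import pickle
C={n:pickle.load(open(n+".pkl","rb")) for n in("j1","j2","r1")}; t=imaging.calibration("top"); sc=imaging.calibration("scene")
k=512/800
def T(lbl,*o):
    x,r=tri([(C[n] if n in C else t,(np.array(p)+.5)*k-.5 if n in C else p) for n,p in o]); print(lbl,x.round(4),"res",round(r,4)); return x
a=T("fence y235",("j1",(503,207)),("j2",(513,335)))
b=T("fence y-15",("j1",(494,468)),("j2",(257,403)))
print("len",np.linalg.norm(a-b),"yaw",np.arctan2(-(a-b)[0],(a-b)[1]))
T("hub",("j1",(480,124)),("j2",(594,294)))
h=T("drum",("j1",(479,121)),("j2",(591,290)))
g=T("grip top",("j1",(297,232)),("j2",(472,154)))
T("tab top",("j1",(402,128)),("j2",(590,232)))
for n,p1,p2 in(("A",(424,441),(254,343)),("B",(407,372),(331,301)),("C",(433,286),(431,299))): T("tin"+n+" lid",("j1",p1),("j2",p2))
T("pink",("j1",(340,543)),("j2",(74,287)))
T("rib mid top",("r1",(396,296)),("top",(392.3,225)))
for e in((380,229),(411,364)): print("rib end",onz(C["r1"],(np.array(e)+.5)*k-.5,.04).round(4))
P=[onz(C["r1"],(np.array(e)+.5)*k-.5,.006) for e in((328,163),(440,133),(494,388),(399,408))]
print(np.round(P,4)); P=np.array(P)
print("sides",[np.linalg.norm(P[i]-P[(i+1)%4]).round(4) for i in range(4)])
f=(P[2]-P[1]); print("front edge dir",np.arctan2(f[1],f[0]), "back", np.arctan2(*(P[3]-P[0])[[1,0]]))
for o in ((250,170),): pass
# bands: tin lid squares enlarged
im=cv2.imread("pics/j1.png")[20:320,160:340]; cv2.imwrite("pics/j1c.png",cv2.resize(im,None,fx=2,fy=2))
```

```text
fence y235 [0.6518 0.1134 0.0438] res 0.0002
fence y-15 [ 0.6542 -0.1122  0.0729] res 0.0072
len 0.22750007533187316 yaw 0.010580129117865995
hub [0.624  0.1777 0.0639] res 0.001
drum [0.6251 0.1798 0.0515] res 0.0008
grip top [0.4936 0.1009 0.1023] res 0.0009
tab top [0.5667 0.1732 0.088 ] res 0.0006
tinA lid [ 0.5944 -0.0895  0.0767] res 0.0001
tinB lid [ 0.5765 -0.0219  0.0752] res 0.001
tinC lid [0.5953 0.0528 0.0692] res 0.0007
pink [ 0.5185 -0.2076  0.0749] res 0.0004
rib mid top [ 0.4856 -0.3597  0.0304] res 0.0002
rib end [ 0.4386 -0.3434  0.04  ]
rib end [ 0.5318 -0.3752  0.04  ]
[[ 0.3866 -0.3545  0.006 ]
 [ 0.409  -0.2793  0.006 ]
 [ 0.5988 -0.3375  0.006 ]
 [ 0.5756 -0.4115  0.006 ]]
sides [np.float64(0.0785), np.float64(0.1985), np.float64(0.0776), np.float64(0.1974)]
front edge dir -0.2971558237513046 back -0.29284443223633305
```

```bash
cat >> h.py <<'E'
PSI=.044; HEAD=np.array([.624,.1777]); JO=HEAD-R.from_euler('z',PSI).apply([-.01,.3,0])[:2]
def J(x,y,z): return np.append(JO+R.from_euler('z',PSI).apply([x,y,0])[:2],z)
def inJ(p): d=np.append(np.asarray(p)[:2]-JO,0); return R.from_euler('z',-PSI).apply(d)[:2]
E
python3 - <<'E'
from h import *; import pickle
for n in("j1","j2"):
    c=pickle.load(open(n+".pkl","rb"))
    for p in((15,235,45),(15,-15,45),(0,0,45),(0,235,45),(-55,0,50),(-55,-15,50)): print(n,p,(np.array(proj(c,J(*np.array(p)/1000)))/.64).round(0))
q=down(2.846); P=np.array([.4865,-.360,.011])
ctrl.grip(.05,60); ctrl.reach(P+[0,0,.06],q); ctrl.move_l(P,.12)
print(ctrl.get_state()['force'])
ctrl.grip(0,100); s=ctrl.get_state(); print(s['clock'],s['opening'],s['grip_force'],s['ee_pos'],s['force'])
ctrl.move_l(P+[0,0,.12],.2); s=ctrl.get_state();print(s['opening'],s['force'],s['clock'])
snap("held")
E
```

```text
j1 (15, 235, 45) [503. 207.]
j1 (15, -15, 45) [490. 464.]
j1 (0, 0, 45) [475. 451.]
j1 (0, 235, 45) [485. 207.]
j1 (-55, 0, 50) [419. 455.]
j1 (-55, -15, 50) [419. 468.]
j2 (15, 235, 45) [514. 335.]
j2 (15, -15, 45) [240. 408.]
j2 (0, 0, 45) [249. 389.]
j2 (0, 235, 45) [510. 319.]
j2 (-55, 0, 50) [223. 337.]
j2 (-55, -15, 50) [206. 341.]
[ 0.5156668  -0.0932904  -0.44989351]
7.825 0.010523821601645283 98.67958903312683 [ 0.48689188 -0.36030621  0.01195802] [-2.01275007  1.85994676 10.24466918]
0.010379637110824758 [-0.04251717  0.21503876 -1.77828057] 8.575
```

Run:
```python
from h import *; import pickle
def fit(c,pts,z=.045):
    P=np.array([onz(c,p,z)[:2] for p in pts]); 
    for _ in range(3):
        a,b=np.polyfit(P[:,1],P[:,0],1); r=P[:,0]-a*P[:,1]-b; P=P[abs(r)<max(.002,1.5*r.std())]
    return -a,b,r.std(),len(P)
im=cv2.cvtColor(cv2.imread("pics/j1.png"),cv2.COLOR_BGR2HSV)[...,1].astype(int); c=pickle.load(open("j1.pkl","rb"))
pts=[]
for r in range(140,285):
    row=im[r,306:335]; k=np.argmax(np.diff(row)); pts.append((306+k+.5,r))
print(pts[::24],fit(c,pts))
im=cv2.cvtColor(cv2.imread("pics/j2.png"),cv2.COLOR_BGR2HSV)[...,1].astype(int); c=pickle.load(open("j2.pkl","rb"))
pts=[]
for x in range(175,325):
    y0=int(258-(x-163)*.267)-12; col=im[y0:y0+24,x]; k=np.argmax(np.diff(col)); pts.append((x,y0+k+.5))
print(pts[::24],fit(c,pts))
print(J(.015,.1,0),J(.015,.235,0),J(.015,-.015,0))
```

```text
[(np.float64(321.5), 140), (np.float64(320.5), 164), (np.float64(319.5), 188), (np.float64(318.5), 212), (np.float64(317.5), 236), (np.float64(316.5), 260), (np.float64(315.5), 284)] (np.float64(0.0527912460187039), np.float64(0.6575599889892176), np.float64(0.0004061101420796147), 145)
[(175, np.float64(256.5)), (199, np.float64(249.5)), (223, np.float64(242.5)), (247, np.float64(236.5)), (271, np.float64(229.5)), (295, np.float64(222.5)), (319, np.float64(216.5))] (np.float64(0.054660331814651984), np.float64(0.6570407182360882), np.float64(0.00042406406350695505), 150)
[ 0.65777296 -0.02100679  0.        ] [0.65183488 0.11386255 0.        ] [ 0.66283133 -0.13589548  0.        ]
```

View pics/held_v.png

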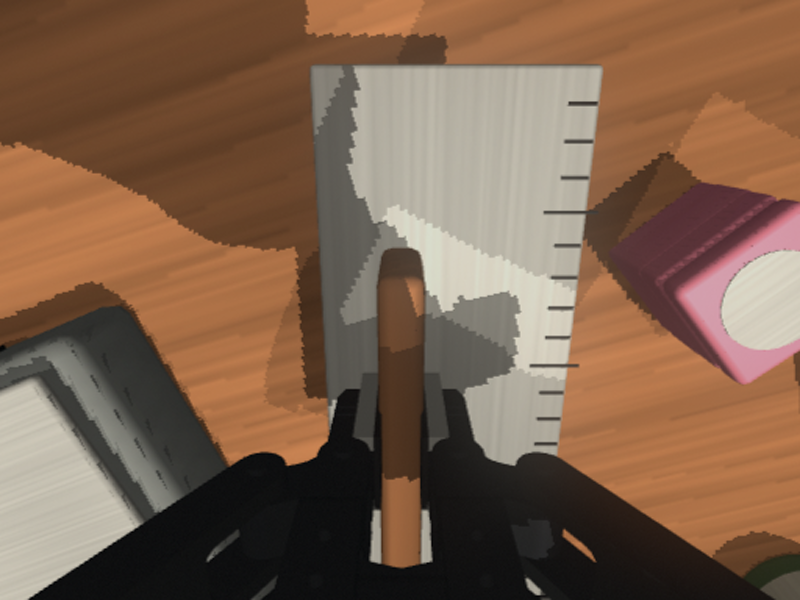

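```bash
sed -i 's/^PSI=.044; HEAD=np.array(\[.624,.1777\])/PSI=.0535; HEAD=np.array([.6235,.1775])/' h.py
python3 - <<'E'
from h import *
q=down(np.pi/2+PSI)
ctrl.reach(J(-.172,.102,.13),q); ctrl.move_l(J(-.172,.102,.0132),.15)
s=ctrl.get_state(); print(s['clock'],s['force'],s['ee_pos'])
print(ctrl.move_l(J(-.125,.102,.0132),.06,stop_force=25)); s=ctrl.get_state(); print(s['force'],inJ(s['ee_pos']))
print(ctrl.move_l(J(-.109,.102,.0132),.03,stop_force=18)); s=ctrl.get_state(); print(s['clock'],s['force'],s['wrist_torque'],inJ(s['ee_pos']),s['opening'])
cv2.imwrite("pics/push.png",cv2.resize(imaging.snapshot("top")[140:270,160:420],None,fx=3,fy=3,interpolation=cv2.INTER_CUBIC))
E
```

```text
11.1833 [-0.59296751  0.45174003 -1.35987357] [ 0.47244227 -0.02908831  0.01314339]
False
[-0.29937114  0.08563683 -0.85312793] [-0.12458536  0.10200968]
True
12.55 [ 0.07334295 -0.73640757 -0.58210228] [0.037763   0.05240437 0.06999611] [-0.11583006  0.10228307] 0.010165883711750036
```

View pics/push.png

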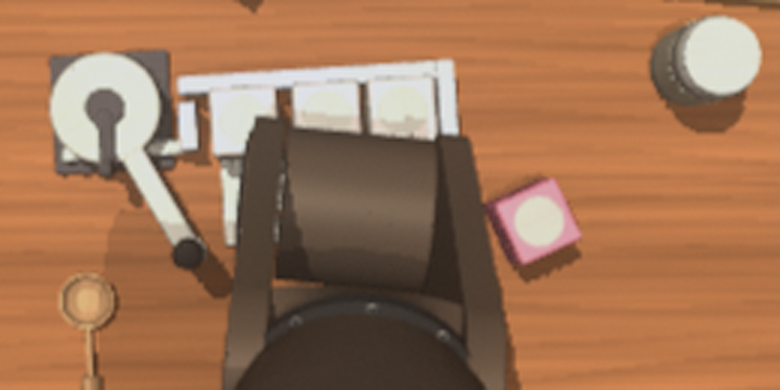

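Run:
```python
from h import *
s=ctrl.get_state(); x=inJ(s['ee_pos'])[0]
for k in range(2):
    print(ctrl.move_l(J(-.110,.102,.0132),.02,stop_force=30)); s=ctrl.get_state(); print(s['clock'],s['force'],inJ(s['ee_pos']),s['opening'])
ctrl.wait(.3)
s=ctrl.get_state();yaw=rq(s['orientation']).as_matrix()[:2,0]; print(np.arctan2(yaw[1],yaw[0]))
ctrl.move_l(J(-.178,.102,.0132),.12)
ctrl.move_l(J(-.178,.102,.0116),.03,stop_force=8); print(ctrl.get_state()['force'],ctrl.get_state()['ee_pos'][2])
ctrl.grip(.05); ctrl.move_l(J(-.178,.102,.13),.25)
ctrl.reach(*look(J(-.05,.13,.06),1.6,.42)); snap("p2"); print(ctrl.get_state()['clock'])
```

```text
True
12.9167 [-2.08825242 -0.36049607  6.52236206] [-0.11557297  0.10244128] 0.01032263246334119
True
13.2417 [-2.80468837 -0.31197988  8.57225792] [-0.11552175  0.10249299] 0.010410908289750762
1.624698343805816
[-8.07145765 -1.55566551 26.97072277] 0.012253584690075071
16.5417
```

View pics/p2_v.png

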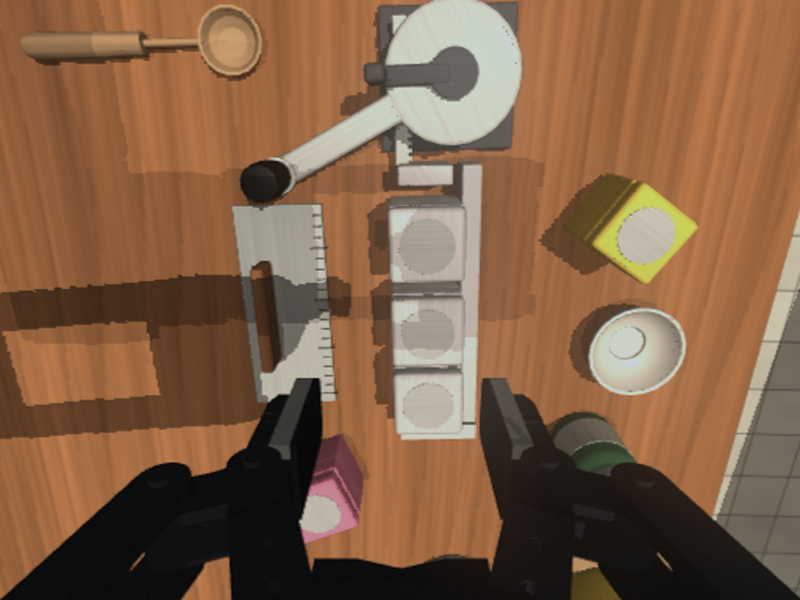

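```bash
cat >> h.py <<'E'
def phi(p): d=HEAD-np.asarray(p)[:2]; return np.arctan2(d[1],d[0]),np.hypot(*d)
def pol(f,r,z): return np.append(HEAD-r*np.array([np.cos(f),np.sin(f)]),z)
E
python3 - <<'E'
from h import *; import pickle
C={n:pickle.load(open(n+".pkl","rb")) for n in("j1","j2","p2")}; k=.64
px=lambda p:(np.array(p)+.5)*k-.5
for n,o in {"hub":(("j1",(480,124)),("j2",(594,294)),("p2",(454,72))),"grip":(("j1",(297,232)),("j2",(472,154)),("p2",(262,181))),"tab":(("j1",(402,128)),("j2",(590,232)),("p2",(375,73)))}.items():
    x,r=tri([(C[a],px(b)) for a,b in o]); print(n,x.round(4),round(r,4),phi(x))
for p in((427,247),(428,334),(428,405)): print("tin jig",inJ(onz(C["p2"],px(p),.075)).round(4))
for p in((234,206),(322,206),(335,400),(258,402)): print("ruler corner",inJ(onz(C["p2"],px(p),.006)).round(4))
E
```

```text
hub [0.6237 0.1775 0.0645] 0.0011 (np.float64(-2.989167247542806), np.float64(0.000214073821086616))
grip [0.4934 0.1011 0.1034] 0.0012 (np.float64(0.5308819779817973), np.float64(0.15091424443387397))
tab [0.5674 0.1734 0.086 ] 0.001 (np.float64(0.07330957955341515), np.float64(0.05622536174264512))
tin jig [-0.0306  0.1754]
tin jig [-0.0303  0.1026]
tin jig [-0.0307  0.0363]
ruler corner [-0.1988  0.2003]
ruler corner [-0.1205  0.1985]
ruler corner [-0.1219  0.0025]
ruler corner [-0.2003  0.0019]
```

Run:
```python
from h import *
a,h=.075,.531; z=.078; r=.0555
ctrl.grip(.036,20)
ctrl.reach(pol(a,r,.16),down(a)); print(ctrl.move_l(pol(a,r,z),.12,stop_force=8), ctrl.get_state()['ee_pos'][2])
ctrl.grip(0,25); s=ctrl.get_state(); print(s['clock'],s['opening'],s['grip_force'],s['force'])
for f in np.linspace(a,h+.47,9)[1:]:
    ctrl.move_l(pol(f,r,z),.08,orientation=down(f)); s=ctrl.get_state(); print(round(f,2),s['force'].round(1),round(s['opening'],4))
ctrl.grip(.03); ctrl.move_l(pol(f,r,.17),.2); print(ctrl.get_state()['clock'])
ctrl.reach(*look(J(-.07,.25,.06),2.2,.42)); snap("l1"); print(ctrl.get_state()['clock'])
```

```text
False 0.07853293586309489
19.5833 0.01128289471047961 27.740694880485535 [-2.62984131 -1.49415693  6.97749609]
0.19 [-1.2 -2.6  7.5] 0.0115
0.31 [-1.6 -3.1  7.2] 0.0111
0.42 [-1.2 -2.3  7.5] 0.0117
0.54 [-2.  -1.7  8.9] 0.0112
0.65 [-1.8 -2.   8.7] 0.0115
0.77 [-3.6 -1.6  8.9] 0.0112
0.89 [-3.7 -1.5  9. ] 0.0115
1.0 [-2.6 -2.1 10.2] 0.0116
22.6417
23.7667
```

View pics/l1_v.png

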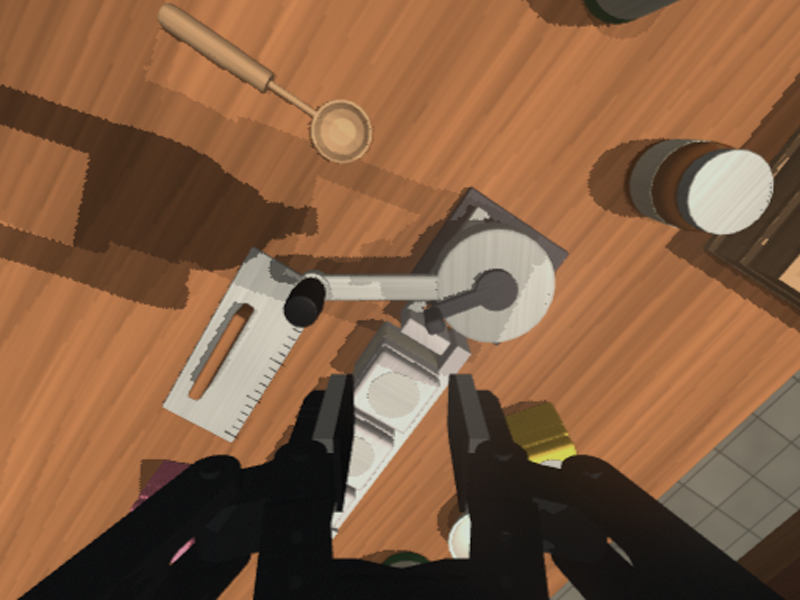

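Run:
```python
from h import *; import pickle
c=pickle.load(open("l1.pkl","rb")); px=lambda p:(np.array(p)+.5)*.64-.5
print("tab",phi(onz(c,px((433,322)),.1)),"grip",phi(onz(c,px((301,310)),.118)))
print([ (kin.ik(pol(f,.15,.08),down(f)) is not None) and kin.ik(pol(f,.15,.08),down(f))[5].round(2) for f in np.linspace(-.7,.85,8)])
```

```text
tab (np.float64(0.9099323632412384), np.float64(0.055799842543910134)) grip (np.float64(0.6222695797763493), np.float64(0.1496048008043126))
[np.float64(2.71), np.float64(2.46), np.float64(2.19), np.float64(1.92), np.float64(1.63), np.float64(1.34), np.float64(1.06), np.float64(0.79)]
```

```bash
cat >> h.py <<'E'
def polar(im,c,z,r0,r1,mask,lo=-1.,hi=1.4):
    """median angle of the largest masked angular run in the annulus r0..r1 at height z"""
    hsv=cv2.cvtColor(im,cv2.COLOR_BGR2HSV).astype(int); F=np.arange(lo,hi,.01); out=[]
    for r in np.arange(r0,r1,.005):
        m=[]
        for f in F:
            u,v=proj(c,pol(f,r,z)); u,v=int(round(u)),int(round(v))
            m.append(0<=u<512 and 0<=v<384 and mask(*hsv[v,u]))
        n,l,st,_=cv2.connectedComponentsWithStats(np.array(m,np.uint8)[None])
        if n>1:
            i=1+np.argmax(st[1:,4]); w=st[i,2]; out.append((round(F[0]+.01*(st[i,0]+(w-1)/2),3),round(w*.01*r,4)))
        else: out.append(None)
    return out
E
python3 - <<'E'
from h import *; import pickle
for n in("j1","j2","p2","l1"):
    c=pickle.load(open(n+".pkl","rb")); im=cv2.imread(f"pics/{n}.png")
    print(n,"arm",polar(im,c,.064,.075,.125,lambda h,s,v:s<60 and v>95))
    print("  lever",polar(im,c,.069,.022,.045,lambda h,s,v:v<110 and s<90))
    print("  tab",polar(im,c,.1,.05,.062,lambda h,s,v:v<105 and s<90))
E
```

```text
j1 arm [(np.float64(1.21), np.float64(0.0278)), (np.float64(1.21), np.float64(0.0248)), (np.float64(0.53), np.float64(0.0213)), (np.float64(0.525), np.float64(0.0216)), (np.float64(1.255), np.float64(0.0266)), (np.float64(0.525), np.float64(0.022)), (np.float64(1.285), np.float64(0.0231)), (np.float64(1.25), np.float64(0.0319)), (np.float64(1.22), np.float64(0.0403)), (np.float64(1.22), np.float64(0.042))]
  lever [(np.float64(0.145), np.float64(0.0145)), (np.float64(0.12), np.float64(0.0143)), (np.float64(0.11), np.float64(0.0144)), (np.float64(0.095), np.float64(0.0141)), (np.float64(0.085), np.float64(0.0143))]
  tab [(np.float64(0.925), np.float64(0.024)), (np.float64(-0.105), np.float64(0.0451)), (np.float64(-0.54), np.float64(0.0246))]
j2 arm [(np.float64(0.54), np.float64(0.0217)), (np.float64(1.125), np.float64(0.0432)), (np.float64(1.205), np.float64(0.0272)), (np.float64(0.53), np.float64(0.0207)), (np.float64(0.535), np.float64(0.0209)), (np.float64(0.53), np.float64(0.021)), (np.float64(1.275), np.float64(0.0252)), (np.float64(1.235), np.float64(0.0352)), (np.float64(1.22
[... 1202 characters left out ...]
np.float64(1.205), np.float64(0.0304)), (np.float64(0.62), np.float64(0.0213)), (np.float64(1.23), np.float64(0.0297)), (np.float64(1.19), np.float64(0.039)), (np.float64(0.62), np.float64(0.021)), (np.float64(0.62), np.float64(0.0221)), (np.float64(1.28), np.float64(0.0253)), (np.float64(1.29), np.float64(0.0242)), (np.float64(1.3), np.float64(0.0228))]
  lever [(np.float64(0.935), np.float64(0.0158)), (np.float64(0.955), np.float64(0.0173)), (np.float64(0.945), np.float64(0.0173)), (np.float64(0.955), np.float64(0.0155)), (np.float64(0.965), np.float64(0.0176))]
  tab [(np.float64(0.985), np.float64(0.041)), (np.float64(0.845), np.float64(0.0286)), (np.float64(-0.375), np.float64(0.0756))]
```

```bash
cat >> h.py <<'E'
def handle(lo=.2,hi=1.,name="wrist"):
    c=imaging.calibration(name); im=imaging.snapshot(name)
    o=[x for x in polar(im,c,.064,.085,.125,lambda h,s,v:s<60 and v>80,lo,hi) if x and .015<x[1]<.027]
    return (float(np.median([x[0] for x in o])) if o else None),len(o)
E
python3 - <<'E'
from h import *
z=.078; Y=np.pi/2
print("now",handle(), handle(name="top"), handle(name="scene"))
f=.45; ctrl.grip(0,25)
ctrl.reach(pol(f,.056,.15),down(f+Y)); ctrl.move_l(pol(f,.056,z),.15,stop_force=8)
s=ctrl.get_state(); print(s['clock'],s['ee_pos'],s['force'].round(1),handle())
for f in (.50,.55,.60,.65,.70,.74):
    ctrl.move_l(pol(f,.056,z),.05,orientation=down(f+Y)); s=ctrl.get_state(); h=handle(); print(f,s['force'].round(1),h,handle(name="scene"),phi(s['ee_pos'])[0].round(3))
    if h[0] and h[0]>.65: break
snap("l2"); print(ctrl.get_state()['clock'])
E
```

```text
now (0.62, 8) (0.64, 8) (0.625, 5)
25.6667 [0.57380105 0.15342083 0.07923003] [ 0.1 -0.2  0.9] (0.615, 8)
0.5 [-0.7 -1.  -0.1] (0.615, 8) (None, 0) 0.505
0.55 [-0.1  0.6  0.7] (0.615, 8) (None, 0) 0.551
0.6 [-0.5  0.2  0.3] (0.615, 8) (None, 0) 0.599
0.65 [-0.2  0.3  1.1] (0.615, 8) (None, 0) 0.649
0.7 [ 0.3  0.5 -0.3] (0.615, 8) (None, 0) 0.699
0.74 [0.4 0.3 0.2] (0.615, 8) (None, 0) 0.739
27.8667
```

Run:
```python
from h import *
z=.078; Y=np.pi/2
for f in np.arange(.76,.93,.02):
    ctrl.move_l(pol(f,.056,z),.03,orientation=down(f+Y)); s=ctrl.get_state(); h=handle(); print(round(f,2),s['force'].round(1),h)
    if h[0] and h[0]>.622: break
f=f-.03
ctrl.move_l(pol(f,.056,z),.05); ctrl.move_l(pol(f,.056,.15),.25)
a=handle(); ctrl.reach(*look(J(-.07,.25,.06),2.2,.42)); snap("l3"); print(a,handle(),ctrl.get_state()['clock'])
c=imaging.calibration("wrist"); im=cv2.imread("pics/l3.png")
print("  lever",polar(im,c,.069,.022,.045,lambda h,s,v:v<110 and s<90,.3))
```

```text
0.76 [-0.   0.3 -0.4] (0.6174999999999999, 8)
0.78 [-0.3 -0.2  1. ] (0.6174999999999999, 8)
0.8 [-1.8  0.8  0.2] (0.62, 8)
0.82 [-2.2  1.1  0.5] (0.635, 8)
(0.635, 8) (0.63, 8) 30.6417
  lever [(np.float64(1.035), np.float64(0.0158)), (np.float64(1.075), np.float64(0.0167)), (np.float64(1.08), np.float64(0.0163)), (np.float64(1.08), np.float64(0.0152)), (np.float64(1.1), np.float64(0.0155))]
```

Run:
```python
from h import *
z=.081; f=.615
ctrl.grip(.06,40)
ctrl.reach(pol(f,.15,.17),down(f)); print(ctrl.move_l(pol(f,.15,z),.2,stop_force=8))
ctrl.grip(0,40); s=ctrl.get_state(); print(s['clock'],s['opening'],s['force'].round(1),phi(s['ee_pos']))
def ft(s,f): return round(float(s['force'][:2]@np.array([np.sin(f),-np.cos(f)])),1)
for f in np.linspace(.615,-.67,9)[1:]:
    ctrl.move_l(pol(f,.15,z),.2,orientation=down(f)); s=ctrl.get_state(); print(round(f,2),ft(s,f),s['force'].round(1),phi(s['ee_pos'])[0].round(3))
ctrl.wait(.1); snap("b1"); print(ctrl.get_state()['clock'],ctrl.get_state()['opening'],handle(-1,.2,"top"))
```

```text
False
33.5833 0.025916438906585272 [-0.6 -0.1 10.8] (np.float64(0.6178164751870427), np.float64(0.14921240972669603))
0.45 0.1 [-0.8 -0.5 10.5] 0.452
0.29 7.3 [ 0.5 -7.5 10.7] 0.294
0.13 0.9 [ 0.2 -0.9  9.9] 0.129
-0.03 -1.3 [0.1 1.3 9.3] -0.034
-0.19 3.8 [ 3.4 -4.6 13.2] -0.193
-0.35 -0.7 [ 3.5 -0.5 10.6] -0.357
-0.51 0.5 [ 4.4 -3.1 10.8] -0.515
-0.67 2.0 [ 6.1 -7.4  9.9] -0.678
36.275 0.026011827575838083 (-0.6825000000000001, 8)
```

Run:
```python
from h import *
z=.081
def ft(s,f): return round(float(s['force'][:2]@np.array([np.sin(f),-np.cos(f)])),1)
F=list(np.linspace(-.67,.3,7)[1:])+list(np.arange(.35,.83,.04)); L=[]
for f in F:
    hit=ctrl.move_l(pol(f,.15,z),.15 if f<=.3 else .04,orientation=down(f),stop_force=25 if f<=.3 else 9); s=ctrl.get_state(); a=phi(s['ee_pos'])[0]; L.append(ft(s,a)); print(round(f,2),hit,L[-1],s['force'].round(1),a.round(3))
    if hit or (f>.3 and L[-1]<-11): break
print(s['clock']); snap("w1"); print(handle(-.8,1.2), handle(-.8,1.2,"top"))
```

```text
-0.51 False 0.7 [ 5.8 -4.   7.8] -0.508
-0.35 False -0.6 [ 5.  -1.1  8.9] -0.346
-0.19 False -0.2 [ 1.8 -0.1 11.1] -0.183
-0.02 False 0.4 [ 1.3 -0.4 12.3] -0.019
0.14 False -0.1 [ 1.3  0.3 12.8] 0.143
0.3 False -1.1 [ 0.4  1.3 13.2] 0.307
0.35 False -0.5 [ 0.9  0.8 15.1] 0.354
0.39 False -1.3 [ 0.3  1.5 14.4] 0.394
0.43 False -0.8 [ 0.3  1.  15.2] 0.434
0.47 False -1.1 [-0.2  1.2 14.5] 0.474
0.51 False -1.4 [ 0.2  1.8 13.6] 0.514
0.55 False -0.1 [ 0.5  0.4 14.4] 0.555
0.59 False -2.4 [-0.3  2.7 14.7] 0.595
0.63 False -1.1 [ 0.2  1.6 14.5] 0.635
0.67 False -1.7 [-0.6  1.7 13.3] 0.675
0.71 False -1.6 [ 0.5  2.5 14.3] 0.715
0.75 False -1.6 [ 1.2  3.2 13.2] 0.756
0.79 False -3.3 [ 0.2  4.9 14.8] 0.794
41.8583
(0.7925, 8) (None, 0)
```

Run:
```python
from h import *
z=.081
def ft(s,f): return round(float(s['force'][:2]@np.array([np.sin(f),-np.cos(f)])),1)
for f in (.81,.825,.84):
    hit=ctrl.move_l(pol(f,.15,z),.03,orientation=down(f),stop_force=9); s=ctrl.get_state(); a=phi(s['ee_pos'])[0]; print(f,hit,ft(s,a),a.round(3))
    if hit or ft(s,a)<-11: break
ctrl.grip(.05); ctrl.move_l(pol(a,.15,.17),.25); ctrl.reach(*look(J(-.05,.13,.06),1.6,.42)); snap("w2")
print(ctrl.get_state()['clock'],handle(-.8,1.2))
c=imaging.calibration("wrist"); g=cv2.imread("pics/w2.png"); h=cv2.cvtColor(g,cv2.COLOR_BGR2HSV)
for x in(-.03,-.045):
  print(x,[(int(1000*y),int(h[int(v),int(u),1]),int(h[int(v),int(u),2])) for y in np.arange(.15,.25,.003) for u,v in [proj(c,J(x,y,.05))]])
# tin lids: disc = slightly darker circle; Hough
gr=cv2.cvtColor(g,cv2.COLOR_BGR2GRAY); u0,v0=(int(q) for q in proj(c,J(-.03,.1,.075)))
k=cv2.HoughCircles(gr,cv2.HOUGH_GRADIENT,1,25,param1=60,param2=12,minRadius=14,maxRadius=23)
for q in ([] if k is None else k[0]):
    p=inJ(onz(c,q[:2],.075)); 
    if -.08<p[0]<0.02 and -.0<p[1]<.22: print("lid",p.round(4),q[2])
```

```text
0.81 False -4.4 0.813
0.825 False -7.2 0.827
0.84 False -6.8 0.841
44.475 (0.7424999999999999, 8)
-0.03 [(150, 27, 168), (153, 27, 167), (156, 27, 169), (159, 27, 167), (162, 27, 167), (165, 30, 186), (168, 30, 188), (171, 31, 179), (174, 34, 106), (177, 33, 133), (180, 24, 157), (183, 30, 186), (186, 30, 188), (189, 30, 193), (192, 23, 200), (195, 36, 113), (198, 36, 100), (201, 36, 98), (204, 137, 147), (207, 136, 146), (210, 135, 147), (213, 135, 147), (216, 137, 147), (219, 136, 146), (222, 135, 147), (225, 135, 147), (228, 135, 147), (231, 134, 147), (234, 135, 149), (237, 136, 161), (240, 30, 85), (243, 28, 90), (246, 28, 92), (249, 24, 96)]
-0.045 [(150, 29, 165), (153, 28, 165), (156, 29, 168), (159, 29, 176), (162, 30, 193), (165, 29, 193), (168, 30, 193), (171, 31, 180), (174, 34, 126), (177, 34, 114), (180, 30, 161), (183, 31, 182), (186, 31, 190), (189, 31, 192), (192, 10, 210), (195, 35, 116), (198, 36, 98), (201, 27, 196), (204, 24, 198), (207, 26, 198), (210, 25, 191), (213, 23, 180), (216, 28, 162), (219, 29, 169), (222, 40, 166), (225, 19, 176), (228, 33, 163), (231, 29, 133), (234, 36, 93), (237, 29, 132), (240, 28, 129), (243, 28, 128), (246, 28, 128), (249, 28, 128)]
lid [-0.0316  0.1499] 17.9
lid [-0.0308  0.0891] 16.9
lid [-0.0313  0.0359] 18.0
lid [-0.0748  0.2016] 22.4
```

Run:
```python
from h import *; import pickle
g=cv2.imread("pics/w2.png"); c=pickle.load(open("w2.pkl","rb"))
print("lever",polar(g,c,.069,.022,.045,lambda h,s,v:v<110 and s<90,.3))
h=cv2.cvtColor(g,cv2.COLOR_BGR2HSV)
def sat(x,y,z): u,v=proj(c,J(x,y,z)); return int(h[int(v),int(u),1])
print("ruler along x",[(int(1000*x),sat(x,.15,.006)) for x in np.arange(-.21,-.11,.006)])
# front faces of the tins: lid-height edge x per tin at three y
for yc in(.03,.09,.15):
    print(yc,[round(float(next((x for x in np.arange(-.09,-.03,.0007) if sat(x,yc+d,.075)<60),9)),4) for d in(-.02,-.01,0,.01,.02)])
```

```text
lever [(np.float64(1.16), np.float64(0.0103)), (np.float64(1.185), np.float64(0.0113)), (np.float64(1.2), np.float64(0.0125)), (np.float64(1.21), np.float64(0.0137)), (np.float64(1.23), np.float64(0.0139))]
ruler along x [(-210, 153), (-204, 152), (-197, 26), (-191, 25), (-185, 26), (-179, 29), (-173, 29), (-167, 26), (-161, 25), (-155, 25), (-149, 26), (-143, 28), (-137, 25), (-131, 26), (-125, 27), (-119, 133), (-113, 148)]
0.03 [-0.0592, -0.0585, -0.0599, -0.0592, -0.0592]
0.09 [-0.0585, -0.0599, -0.0592, -0.0592, -0.0585]
0.15 [-0.0592, -0.0592, -0.0599, -0.0592, -0.0592]
```

Everything checks out: the front faces are at x of about -59 mm and square, the lever is about +0.48 rad relative to the handle, the jaw face is at about 179 mm, and the ruler is flat. I'm handing it in.

```bash
python3 -c "
from workcell import ctrl
print(ctrl.close_job())"
```

```text
the job is handed in; nothing more can be done
None
```

The job is handed in with no verdict returned: by my last camera measurements the tins are flush and square to the fence and snug (tin_c y ≈ 150 mm, jaw face ≈ 179 mm), the ruler lies flat and the lever is set to close. I estimated rather than measured that the jaw stayed under 4 mm at the free-wheel check: the handle was dragged about 0.1 rad during the lever flip, which is at most 3.6 mm of jaw travel.

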